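# Open the combination lock of the drugs box and hold it up

## Task

Open the combination padlock on the grey drugs box: turn its dial clockwise to four o'clock, no further, then back to two o'clock (the long mark beside the shackle is twelve, and the dial clicks at every hour), and pull the shackle straight out of the case as far as it goes. Lift the open lock up off the hasp, leaving the other things on the bench where they are, and finish while still holding it in the gripper, at rest, its case at least 10 cm above the top of the box.

Things in the scene. Friction and masses are not known exactly. Their poses are not given: they have to be found in the camera images.
- drug_box: Light grey steel box, bolted down (cannot move), 200 x 210 mm, flat top 78 mm above the worktop. Origin: centre of its underside; +x from its front to its hinged hatch at the back, z up. On its top a shallow black rubber nest holds the padlock's case (floor 4 mm, walls up to 11 mm above the box top, about 2 mm play all round).
- staple (a point): Top of the hasp's staple: an arch of 5 mm steel wire across the lock's y, inside width 14 mm, 28 mm tall above the box top, 2 mm beyond the case's +x face. It goes over the shackle leg at the lock's y = -17 mm, so the shut lock cannot be lifted. The hasp strap (28 mm wide, upper face 3 mm above the box top) runs from it along +x under that leg. Axes as the box's.
- lock: Steel combination padlock, 0.3 kg, lying flat in the nest, dial up. Origin: centre of the case's underside, at the start 82 mm above the worktop. Case 54 (x) x 58 (y) x 24 (z) mm; +x points out along the shackle, away from the box's front. The shackle comes free only after the dial went clockwise to four (if more than 8 degrees past it, the code is lost), then back to two.
- lock_dial (a joint): Dial angle, rad, clockwise seen from above; 0 = pointer at twelve o'clock (the lock's +x, long mark), one hour = one click = 0.524 rad; four o'clock = 2.094, two o'clock = 1.047. It starts near eleven, twelve or one o'clock. Let go, it snaps to the nearest hour; turning past a click takes about 0.07 N m.
- lock_shackle (a joint): How far the shackle is pulled out along the lock's +x, m: 0 shut, 0.016 fully out. It slides stiffly (about 3 N) and stays where left; while locked it gives under 1 mm. From 0.012 on, the leg at y = -17 mm has come out of the staple and the lock can be lifted straight up.
- dial_grip (a point): Middle of the dial's grip, on the dial's axis, 38.5 mm above the case's underside: a black upright bar 33 mm long, 10 mm wide, from the top of a round skirt (37 mm diameter; 30.5 mm above the underside) up to 47 mm. The frame turns with the dial: x along the bar to its pointed end with the white line, z up.
- shackle_grip (a point): Midway between the two straight shackle legs at the height of their centres (16 mm above the box top), 25 mm from the case when shut; moves with the shackle, axes as the lock's. The shackle is an 8 mm steel rod: legs along x, centred at y = +17 and -17 mm (42 mm over both), straight to 8 mm beyond this point, then a round bow that ends 29 mm beyond it.
- register: Dark blue notebook, 210 x 152 x 14 mm, lying left of the box; bystander.
- pen: Felt marker, 132 mm long, lying on the notebook; bystander.
- timer: Small bench timer, 64 x 68 x 21 mm, lying on the notebook; bystander.
- slides: Dark blue slide box, 40 x 101 x 32 mm, lying on the back of the drugs box; bystander.
- cup: Specimen cup with a yellow lid, 65 mm wide, 74 mm tall, left of the notebook; bystander.
- tweezers: Steel forceps, 128 mm long, right of the box; bystander.

How it is judged:
By the outcome, as a careful person would: the job done as asked, in the order asked, and still so for the second after the job is handed in, while the arm keeps its last pose, push and grip.
It also fails if it takes over 72 s, if anything falls off the work surface, if the arm or the gripper's body presses on something with over 40 N, if the wrist force passes 120 N, or if a joint passes its speed limit or range.

## Robot

A 6-joint arm with a two-finger parallel gripper is mounted at the origin on a cart in front of the work surface, level with it; the furniture and walls round the work are solid. World frame = base frame: x ahead of the robot, y to its left, z up, the work surface at z = 0. Lengths are in mm, angles in degrees, forces in N, time in s.
With the tool pointing down it reaches from about 350 to 850 mm from the base axis. Payload 8.1 kg.
Tool frame: the origin (TCP) lies midway between the tips of the shut fingers; the grasp point (between the pads) lies 19 mm behind it (r.grasp_offset is the distance from the TCP to the grasp point, in mm); z points along the fingers, x is the direction in which the jaws open and shut, and the axes are right-handed (so a half turn about z gives the same grasp; the last joint's range is limited). The gripper opens to 85 mm and grips with 20 to 120 N. Pads are 22 mm wide; open, the fingers measure 114 mm over their backs; the gripper's body (76 mm by 85 mm) begins 54 mm behind the grasp point. The pads swing forward as they close: fully open they stand 13 mm farther back than shut.
Start: joints at [63.346, 7.471, 85.268, -0, 87.261, -4.893], TCP at [222.42, 557.256, 231.292] pointing down, gripper open.
Joint ranges: [-169.43, 169.43], [-51.17, 129.36], [1.28, 143.12], [-76.62, 256.62], [0, 156.53], [-152.29, 152.29]. Speed limits (degrees/s): [136.94, 136.94, 159.86, 180, 180, 180].

## Interface

Orientations are given as [roll, pitch, yaw] about the fixed x, y, z axes, in that order (R = Rz(yaw) Ry(pitch) Rx(roll)).
In Python, from bench import r, optics, hand_in gives the robot as it stands.
- The arm moves only by the shell command python3 -m pendant 'ROWS' [FORCE]. ROWS is JSON, a list of rows, each a list of 5 numbers: the opening, from 0 (shut) to 1 (fully open), then the shift along the tool's x, y, z in mm, then the turn about the tool's z in degrees. A call has 1 to 10 rows; each row shifts and turns the commanded pose from where the row before left it, along the tool's axes as they then stand; what a row does not reach is not made up. A row lasts 1/10 s, in which the tool goes at most 50 mm and 8.59 degrees, less where a joint would pass 70% of its speed; a pose out of reach is approached as far as the arm can. A call with a gripper value outside its range is refused whole. The fingers move at their own pace and stop on an object; FORCE is the grip in N (left out, the last holds). Time passes only in rows, so rows that do not move let the fingers close. It gives the time, the measured TCP pose, the force and the opening at its end, in the units of the state.
- r.sense(): the state, without advancing time (a new reading comes with each control period).
- optics.snapshot(name): name is "scene" or "side" or "wrist"; returns (picture, depth): 480x640x3 uint8, blue, green, red; 480x640 float32, mm along the optical axis (not along the pixel's ray), 0 where there is no reading.
- optics.camera_params(name): a dict with "camera_matrix" (3x3 intrinsics, pixels), "eye" and "orientation" of the camera in the world. Camera axes: x right, y down, z forward; pixel columns grow to the right and rows downward; lengths in mm; the calibration is good to about 2 mm. The wrist camera is an equidistant fisheye: a pixel r from the principal point sees the ray r / f radians off the axis. A picture is of the moment at which its call begins: read the wrist's pose just before it. camera_params takes no time and is no camera call; for the wrist camera it gives the pose at the moment of the call.
- hand_in(): hands the job in, once; it reports no verdict.
Trained networks look in the newest picture that a camera, given by its name, has taken for a name from the list of things; names that differ only in an ending like _2 or _b are one class to them, and where a whole thing is asked for, a point or a joint stands for the part that bears it (a point fixed in the world has none). Each returns a list of dicts, best first, with "score" (0 to 1); they miss things now and then, are a little off and sometimes report something else, mostly with a low value. They report only what shows in the picture. A call takes as long as a camera call.
- optics.search_frame(camera, query): "at" ([x, y, z] in mm, in world coordinates, good to about 4 mm: the middle of the surface that is visible of it).
The state is a dict: "time": time; "joint_pos": joint angles; "qd": joint speeds; "joint_efforts": joint torques, N m; "tool_pos": TCP position; "tcp_rot": TCP orientation; "ft_force": force on the tool from outside, world axes, zero at the start; "wrist_torque": the same for the moment, N m; "finger_gap": finger opening in mm.
Only numpy, scipy, OpenCV 4.12 (cv2) and the standard library are available. Lean on these libraries where they do the work, as an engineer would, in place of code of your own. Each camera call takes 0.05 s, during which the arm holds its last target. There are 200 camera calls.

## Working session

There is one attempt and no reset: what is moved stays moved. The work goes in short steps, Python scripts to look and compute and a shell command to move; the robot and the scene stay as the last step left them, time stands still between calls to the robot, and variables do not carry over. Pictures are saved under pics/ and viewed, about 8 in all and at most 12, crops included, and the job is handed in when it is done.

```bash
ls; mkdir -p pics
python3 - <<'E'
from bench import r, optics
import cv2,numpy as np
print(r.sense())
for n in ["scene","side","wrist"]:
    p,d=optics.snapshot(n); cv2.imwrite(f"pics/{n}0.png",p); np.save(f"pics/{n}0.npy",d)
    c=optics.camera_params(n); print(n,c)
    for q in ["lock","drug_box","lock_dial","lock_shackle","slides"]:
        print(q,[(np.round(h['at'],1).tolist(),round(h['score'],2)) for h in optics.search_frame(n,q)[:2]])
E
```

```text
pics
{'time': 0.0, 'joint_pos': array([ 6.33463622e+01,  7.51403646e+00,  8.53283929e+01,  1.22211904e-03,
        8.72593336e+01, -4.89121972e+00]), 'qd': array([ 0.08224128,  0.05851177,  0.09215724,  0.01959491, -0.04678026,
        0.0207549 ]), 'joint_efforts': array([ 1.14999068e-03, -5.69429862e+01, -5.00525057e+01, -3.20188728e-04,
        1.54939236e-02,  1.28139436e-04]), 'tool_pos': array([222.17275088, 556.78446863, 230.26407072]), 'tcp_rot': array([-1.79990107e+02,  1.01288342e-01,  6.82375311e+01]), 'ft_force': array([-0.26707744,  1.04394007,  0.82466067]), 'wrist_torque': array([-0.01336646,  0.08997296,  0.01811149]), 'finger_gap': 85.40918142309029}
scene {'camera_matrix': array([[464.58249823,   0.        , 314.05864794],
       [  0.        , 464.58249823, 242.64932886],
       [  0.        ,   0.        ,   1.        ]]), 'eye': array([ 129.58058514, -844.11986097,  739.42868735]), 'orientation': array([-131.0833912 ,   -1.28917505,  -30.2819148 ])}
lock [([491.0, -374.0, 106.0], 0.8)]
drug_box [([505.2, -431.1, 78.2], 0.97), ([541.1, -385.3, 98.5], 0.19)]
lock_d
[... 358 characters left out ...]
764.15683687, 982.55316907]), 'orientation': array([-132.51582832,    0.8808292 , -175.49151244])}
lock [([491.9, -354.8, 110.2], 0.75)]
drug_box [([519.7, -307.8, 76.3], 0.64)]
lock_dial []
lock_shackle [([425.2, -577.5, 5.4], 0.55), ([449.3, 170.9, 78.1], 0.5)]
slides [([606.2, -366.1, 110.7], 0.76)]
wrist {'camera_matrix': array([[371.64829954,   0.        , 324.23430247],
       [  0.        , 371.64829954, 239.13403105],
       [  0.        ,   0.        ,   1.        ]]), 'eye': array([156.31612091, 583.61202703, 374.34355532]), 'orientation': array([1.63672499e+02, 2.99323628e-02, 6.82061271e+01])}
lock []
drug_box [([448.6, -288.6, 25.0], 0.62)]
lock_dial []
lock_shackle []
slides []
```

```bash
cat > h.py <<'E'
import numpy as np,cv2
from scipy.spatial.transform import Rotation as R
from bench import r,optics
def pix(name,pts):
    c=optics.camera_params(name);K=c["camera_matrix"];M=R.from_euler('xyz',c["orientation"],degrees=True).as_matrix()
    p=(np.atleast_2d(pts)-c["eye"])@M
    if name=="wrist":
        th=np.arctan2(np.hypot(p[:,0],p[:,1]),p[:,2]);a=np.arctan2(p[:,1],p[:,0])
        return np.c_[K[0,2]+K[0,0]*th*np.cos(a),K[1,2]+K[1,1]*th*np.sin(a)]
    q=p@K.T; return q[:,:2]/q[:,2:]
def ray(name,uv,z):
    "world point where the pixel's ray meets height z"
    c=optics.camera_params(name);K=c["camera_matrix"];M=R.from_euler('xyz',c["orientation"],degrees=True).as_matrix()
    uv=np.atleast_2d(uv);x=(uv-[K[0,2],K[1,2]])/K[0,0]
    if name=="wrist":
        th=np.linalg.norm(x,axis=1,keepdims=True);d=np.c_[x/th*np.sin(th),np.cos(th)]
    else: d=np.c_[x,np.ones(len(x))]
    d=d@M.T; return c["eye"]+d*((z-c["eye"][2])/d[:,2])[:,None]
def cloud(name,depth):
    c=optics.camera_params(name);K=c["camera_matrix"];M=R.from_euler('xyz',c["orientation"],degrees=True).as_matrix()
    v,u=np.indices(depth.shape);x=(u-K[0,2])/K[0,0];y=(v-K[1,2])/K[0,0]
    return (np.dstack([x*depth,y*depth,depth])@M.T)+c["eye"]
E
python3 - <<'E'
from h import *
p=cv2.imread("pics/scene0.png")
u,v=pix("scene",[491,-374,106])[0].astype(int);print(u,v)
x0,y0=u-75,v-75
a=cv2.resize(p[y0:y0+130,x0:x0+170],None,fx=4.7,fy=4.6,interpolation=cv2.INTER_CUBIC);cv2.imwrite("pics/a.png",a);print(x0,y0)
E
```

```text
346 292
271 217
```

View pics/a.png

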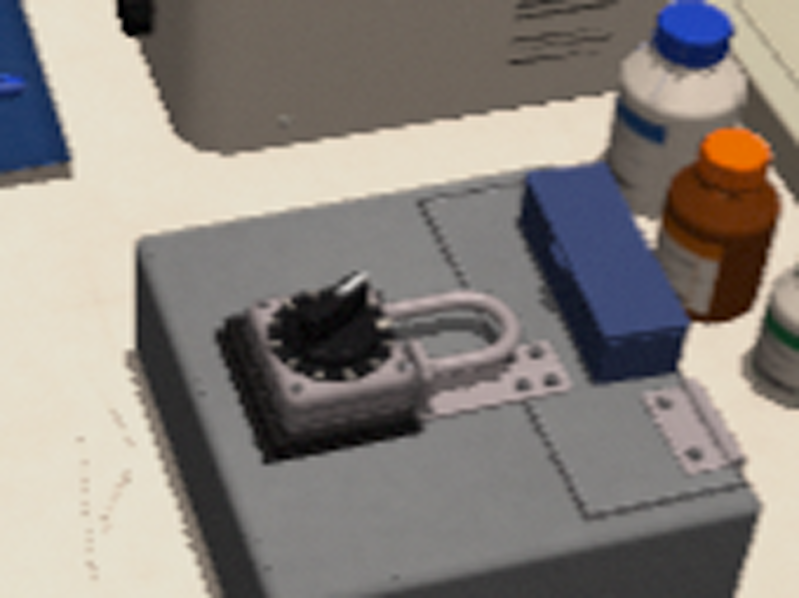

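The crop shows the padlock lying on the box, shackle right (bow end ≈(520,335)), the dial's white line pointing up-right at ≈(355,285), and the slide box just beyond the bow. A tall grey machine stands behind; I check the path for it and fit the box pose.

Run:
```python
from h import *
S=[]
for n in ["scene","side"]:
    d=np.load(f"pics/{n}0.npy");P=cloud(n,d)[d>0];S.append(P)
    b=P[(abs(P[:,2]-78)<2.5)&(abs(P[:,0]-520)<170)&(abs(P[:,1]+400)<170)]
    rc=cv2.minAreaRect(b[:,:2].astype(np.float32));print(n,"boxtop",len(b),rc,np.median(b[:,2]))
    s=P[(abs(P[:,2]-110)<3)&(abs(P[:,0]-606)<60)&(abs(P[:,1]+385)<90)]
    if len(s)>5: print("slides",len(s),cv2.minAreaRect(s[:,:2].astype(np.float32)))
P=np.vstack(S)
print("max height grid rows x 200..850 step50, cols y 600..-650 step -50")
for x in range(200,900,50):
    print(x,[int(np.max(q[:,2])) if len(q:=P[(P[:,0]>=x)&(P[:,0]<x+50)&(P[:,1]<=y)&(P[:,1]>y-50)]) else -9 for y in range(600,-650,-50)])
```

```text
scene boxtop 5523 ((529.5244140625, -408.1544189453125), (242.37684631347656, 320.45855712890625), 2.6721127033233643) 77.60767081140716
slides 668 ((610.570556640625, -376.4119567871094), (103.76258087158203, 40.64776611328125), 71.1697006225586)
side boxtop 1760 ((529.9849853515625, -405.83819580078125), (243.7301788330078, 327.0953063964844), 2.4282000064849854) 78.21141142088851
slides 278 ((611.7783203125, -373.825439453125), (104.13087463378906, 40.83625030517578), 71.56283569335938)
max height grid rows x 200..850 step50, cols y 600..-650 step -50
200 [643, 648, 650, 651, 651, -890, -889, -890, -889, -891, -891, -888, -890, -890, -882, -889, -886, -887, 0, 4, 6, 3, 5, 6, 7]
250 [645, 648, 649, -890, -888, -887, -889, -890, -888, -889, -892, -891, -890, -884, -22, 3, 4, 4, 5, 5, 6, 5, 5, 5, 5]
300 [616, -888, -887, -886, -890, -887, -889, -888, -889, -889, -892, 3, 7, 4, 8, 6, 6, 5, 5, 5, 5, 5, 5, 5, 7]
350 [-887, -889, -893, -890, -887, -890, -884, 3, 6, 4, 16, 16, 25, 17, 12, 7, 5, 6, 7, 6, 5, 4, 6, 6, 8]
400 [-886, -889, -885, -890, 3, 6, 6, 5, 77, 78, 36, 34, 27, 24, 14, 7,
[... 417 characters left out ...]
540, 364, 161, 162, 164, 164, 164, 686, 676, 661, 645, 630, 603, 616, 624, 635, 629]
650 [457, 489, 542, 543, 542, 542, 541, 542, 541, 392, 160, 162, 166, 720, 709, 693, 662, 62, 611, 67, 57, 9, 261, 259, 240]
700 [536, 599, 542, 542, 541, 541, 541, 540, 540, 394, -9, 162, 623, 717, 689, 692, 152, 108, 96, 93, 82, 34, 224, 236, 43]
750 [-9, -9, 541, 542, 541, 410, 396, 396, 396, 395, -9, 162, 623, 712, 708, 162, 161, 109, 76, 41, 42, 43, 44, 44, 45]
800 [-9, -9, 201, 398, 409, 407, 396, 397, 397, 397, 372, 161, 622, 623, 707, 164, 160, 41, 41, 41, 45, 508, 508, 460, 407]
850 [-9, -9, -9, 398, 398, 404, 398, 397, 397, 394, 337, 159, 165, 623, 701, 42, 41, 423, 508, 508, 508, 508, 502, -9, -9]
```

```bash
python3 -m pendant '[[1,-19,14.8,0,0],[1,-38,29.6,0,0],[1,-38,29.6,0,0],[1,-38,29.6,0,0],[1,-38,29.6,0,0],[1,-38,29.6,0,0],[1,-38,29.6,0,0],[1,-38,29.6,0,0],[1,-38,29.6,0,0],[1,-38,29.6,0,0]]'
```

```text
time: 1.9
tool_pos: [349.9, 116.0, 231.7]
tcp_rot: [179.9, -0.0, 68.3]
ft_force: [1.2, 0.0, 0.6]
finger_gap: 85.7
```

```bash
python3 -m pendant '[[1,-38,29.6,0,0],[1,-38,29.6,0,0],[1,-38,29.6,0,0],[1,-38,29.6,0,0],[1,-38,29.6,0,0],[1,-38,29.6,0,0],[1,-38,29.6,0,0],[1,-38,29.6,0,0],[1,-38,29.6,0,0],[1,-19,15,0,0]]' && python3 -m pendant '[[1,0,0,0,-8],[1,0,0,0,-8],[1,0,0,0,0],[1,0,0,0,0]]'
cat > look.py <<'E'
import sys
from h import *
n=sys.argv[1]
p,d=optics.snapshot("wrist");cv2.imwrite(f"pics/{n}.png",p);np.save(f"pics/{n}.npy",d)
s=r.sense();print(np.round(s['tool_pos'],1),np.round(s['tcp_rot'],2),np.round(s['joint_pos'],1),s['time'])
for q in ["lock","drug_box","lock_dial","lock_shackle","slides"]:
    print(q,[(np.round(h['at'],1).tolist(),round(h['score'],2)) for h in optics.search_frame("wrist",q)[:2]])
E
python3 look.py w1
```

```text
time: 2.9
tool_pos: [477.3, -325.5, 230.9]
tcp_rot: [180.0, 0.0, 68.1]
ft_force: [-0.1, 0.4, -0.3]
finger_gap: 85.4
time: 3.3
tool_pos: [477.3, -321.8, 231.3]
tcp_rot: [180.0, 0.0, 84.0]
ft_force: [0.4, 1.6, -0.1]
finger_gap: 85.6
[ 477.3 -321.7  231.4] [1.7999e+02 1.0000e-02 8.4030e+01] [ -39.1    3.7   89.3   -0.    87.  -123.1] 3.35
lock [([487.9, -360.3, 106.6], 0.79), ([451.7, -37.9, 9.5], 0.43)]
drug_box [([502.1, -352.4, 78.6], 0.86)]
lock_dial [([481.7, -358.6, 117.1], 0.8)]
lock_shackle [([540.3, -373.2, 98.5], 0.65)]
slides [([604.7, -374.4, 105.9], 0.84)]
```

View pics/w1.png

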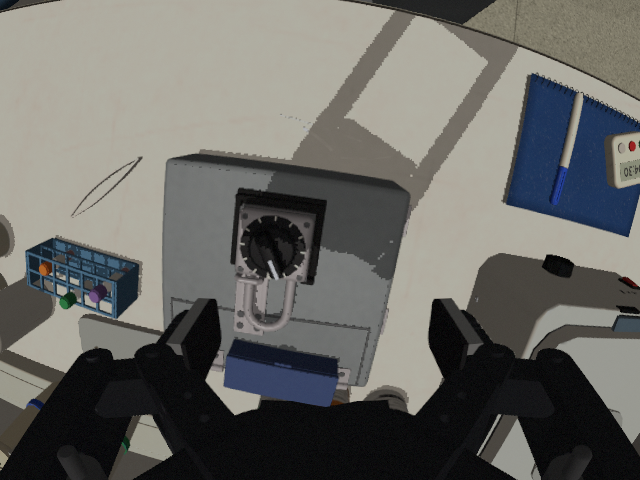

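Run:
```python
from h import *
p=cv2.imread("pics/w1.png")
cv2.imwrite("pics/b.png",cv2.resize(p[180:340,225:345],None,fx=3.75,fy=3.75,interpolation=cv2.INTER_CUBIC))
```

```text
(no output)
```

View pics/b.png

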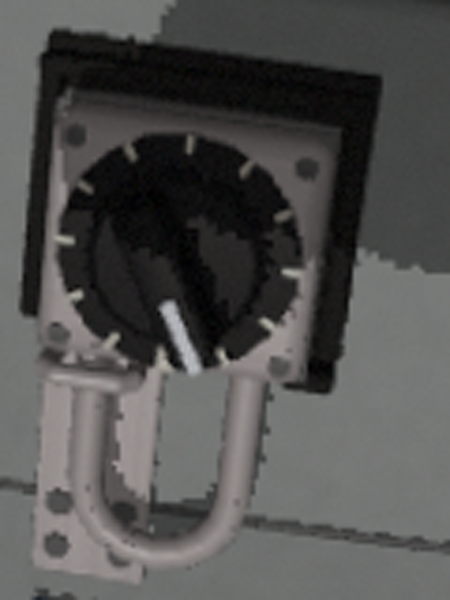

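Run:
```python
from h import *
f=lambda a,z: ray("wrist",np.array(a)/3.75+[225,180]-0.1,z)
s=f([(75,135),(307,168),(57,333),(280,365)],106);print(s.round(1),s.mean(0))
ang=lambda v:np.degrees(np.arctan2(v[1],v[0]))
print("yaw screws",ang(s[2]-s[0]),ang(s[3]-s[1]),ang(s[1]-s[0])-90,ang(s[3]-s[2])-90)
m=f([(190,145),(130,153),(85,188),(65,240),(75,295),(113,342),(160,360),(222,355),(267,323),(291,272),(283,215),(248,170)],106)
print("marks",m.mean(0),np.linalg.norm(m-m.mean(0),axis=1).round(1)); print("angles",[round(ang(v-m.mean(0)),1) for v in m])
w=f([(167,305),(197,370)],128);print(w,ang(w[1]-w[0]))
d=np.load("pics/w1.npy");print(d[180:340:40,225:345:30].round())
b=f([(90,480),(235,480),(160,560)],94);print("legs/bow",b.round(1))
# case outline in the scene's picture at predicted pose
```

```text
[[ 460.5 -380.2  106. ]
 [ 472.2 -334.6  106. ]
 [ 502.1 -391.1  106. ]
 [ 513.5 -345.1  106. ]] [ 487.08172726 -362.73944417  106.        ]
yaw screws -14.60276541199226 -14.239392836768985 -14.356829941142337 -14.010775587971963
marks [ 487.82489503 -363.19295711  106.        ] [23.5 23.3 23.3 23.4 23.4 23.7 23.3 23.2 23.2 23.6 23.6 23.5]
angles [np.float64(165.4), np.float64(-164.1), np.float64(-134.2), np.float64(-104.2), np.float64(-74.5), np.float64(-43.1), np.float64(-17.1), np.float64(15.9), np.float64(45.8), np.float64(76.1), np.float64(105.9), np.float64(134.3)]
[[ 490.57272439 -362.44723761  128.        ]
 [ 504.27667722 -358.64070697  128.        ]] 15.523633863772258
[[293. 294. 295. 295.]
 [304. 274. 274. 282.]
 [314. 276. 276. 301.]
 [324. 321. 303. 324.]]
legs/bow [[ 542.5 -393.4   94. ]
 [ 545.2 -360.1   94. ]
 [ 564.6 -380.7   94. ]]
```

The zoom shows the lock at yaw ≈ −14.4°, centre ≈ (487.5, −363). The pointer (crop (167,305)→(197,370)) stands 30° anticlockwise of the long mark, so the dial starts at eleven.

```bash
python3 -m pendant '[[0.5,0,0,0,-7.2],[0.5,0,0,0,-7.2],[0.5,0,0,0,-7.2],[0.5,-21,-0.7,0,0],[0.5,-21.5,-0.6,0,0],[0.5,0,0,30,0],[0.5,0,0,30,0],[0.5,0,0,20,0],[0.5,0,0,0,0],[0.5,0,0,0,0]]' 30; python3 look.py w2
```

```text
time: 4.6
tool_pos: [487.6, -363.0, 151.6]
tcp_rot: [-180.0, -0.0, 105.8]
ft_force: [0.2, -0.1, 1.1]
finger_gap: 42.9
[ 488.2 -363.5  152.8] [1.7995e+02 8.0000e-02 1.0583e+02] [ -41.5   11.4   89.1    0.    79.3 -147.3] 4.65
lock [([485.3, -365.0, 107.0], 0.6)]
drug_box [([489.0, -399.7, 75.0], 0.96)]
lock_dial [([482.3, -366.7, 115.9], 0.91)]
lock_shackle [([543.5, -361.5, 95.6], 0.74)]
slides [([600.8, -376.7, 90.9], 0.78)]
```

View pics/w2.png

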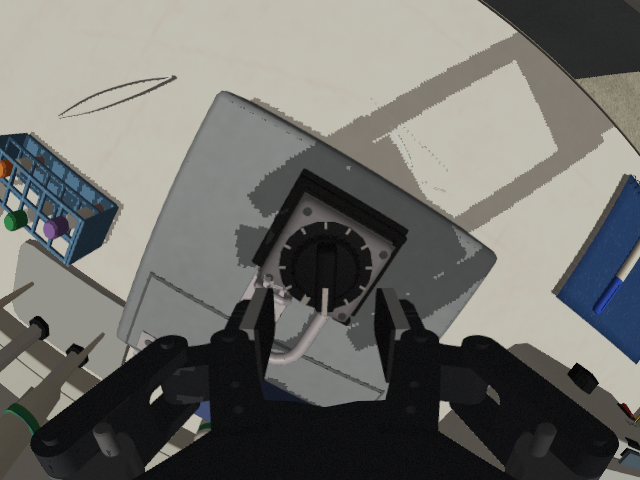

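The bar is vertical at column 325, midway between the fingers (272 and 377), so it is aligned in x. I check y with the ring's centre ≈(326,262) while descending.

```bash
python3 - <<'E'
from h import *
print(ray("wrist",[[326,262],[307,211],[383,255],[343,317],[324,290],[325,315]],106).round(1), pix("wrist",[[487.5,-363,106]]), ray("wrist",[[324,290],[325,313]],128))
E
python3 -m pendant '[[0.5,0,0,18,0],[0.5,0,0,18,0],[0.5,0,0,0,0],[0.5,0,0,0,0]]'
```

```text
[[ 485.5 -363.8  106. ]
 [ 461.  -381.1  106. ]
 [ 473.2 -335.1  106. ]
 [ 515.3 -345.1  106. ]
 [ 501.8 -360.3  106. ]
 [ 516.9 -355.5  106. ]] [[326.44042069 265.77262033]] [[ 492.24267473 -362.9701622   128.        ]
 [ 504.47276713 -358.98474473  128.        ]]
time: 5.3
tool_pos: [487.6, -363.1, 115.7]
tcp_rot: [-180.0, -0.0, 105.8]
ft_force: [-0.4, 0.4, 0.6]
finger_gap: 42.8
```

```bash
python3 -m pendant '[[0,0,0,0,0],[0,0,0,0,0],[0,0,0,0,0],[0,0,0,0,0],[0,0,0,0,0],[0,0,0,0,0]]' 40
```

```text
time: 5.9
tool_pos: [488.1, -363.6, 116.7]
tcp_rot: [180.0, 0.1, 105.8]
ft_force: [-2.0, 1.5, 5.6]
finger_gap: 8.1
```

```bash
python3 -m pendant '[[0,0,0,0,7.5],[0,0,0,0,7.5],[0,0,0,0,7.5],[0,0,0,0,7.5],[0,0,0,0,7.5],[0,0,0,0,7.5],[0,0,0,0,7.5],[0,0,0,0,7.5],[0,0,0,0,0],[0,0,0,0,0]]';python3 - <<'E'
from h import *
s=r.sense();print(s['wrist_torque'],s['joint_pos'].round(1))
E
```

```text
time: 6.9
tool_pos: [487.9, -364.5, 116.6]
tcp_rot: [179.8, 0.1, 46.0]
ft_force: [-2.4, -2.6, 5.9]
finger_gap: 8.4
[-0.66676767  0.44771512 -0.06960361] [-41.5  13.3  91.   -0.1  75.6 -87.5]
```

```bash
python3 -m pendant '[[0,0,0,0,7.5],[0,0,0,0,7.5],[0,0,0,0,7.5],[0,0,0,0,7.5],[0,0,0,0,7.5],[0,0,0,0,7.5],[0,0,0,0,7.5],[0,0,0,0,7.5],[0,0,0,0,0],[0,0,0,0,0]]' && python3 -m pendant '[[0,0,0,0,7.5],[0,0,0,0,7.5],[0,0,0,0,7.5],[0,0,0,0,6.5],[0,0,0,0,0],[0,0,0,0,0]]'
python3 - <<'E'
from h import *
s=r.sense();print(s['wrist_torque'],s['joint_pos'].round(1))
p,d=optics.snapshot("wrist");cv2.imwrite("pics/w3.png",p)
cv2.imwrite("pics/w3c.png",cv2.resize(p[160:360,200:440],None,fx=3,fy=3,interpolation=cv2.INTER_CUBIC))
E
```

```text
time: 7.9
tool_pos: [486.9, -364.3, 116.6]
tcp_rot: [179.9, 0.0, -14.0]
ft_force: [-7.5, -2.8, 10.5]
finger_gap: 8.6
time: 8.5
tool_pos: [486.4, -364.0, 116.6]
tcp_rot: [179.9, 0.0, -43.0]
ft_force: [-10.6, -0.4, 12.7]
finger_gap: 8.6
[-0.05120702  1.90631966 -0.04635751] [-41.6  13.2  91.   -0.1  75.8   1.5]
```

View pics/w3c.png

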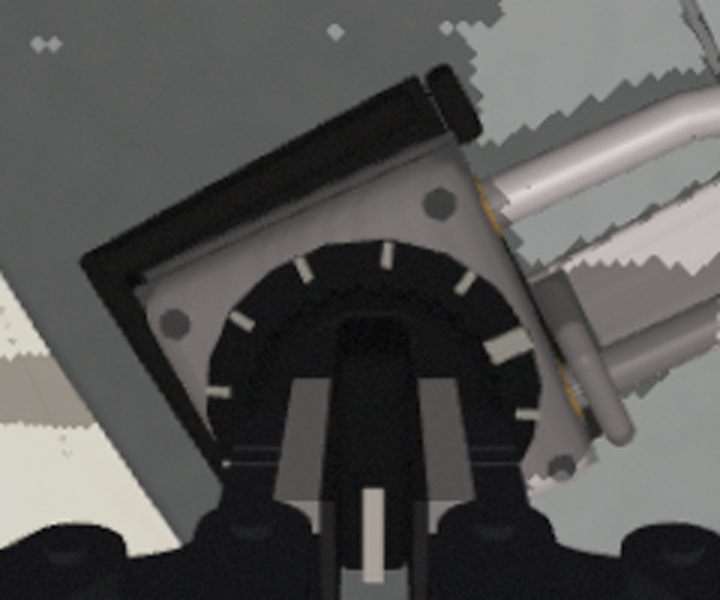

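The long mark is at crop (510,345), the bar straight down along the tool's y. I measure the case's yaw in the nest from the marks and screws.

```bash
cat > ly.py <<'E'
from h import *
from scipy.optimize import least_squares
def fit(px,hours,z=106):
    m=ray("wrist",px,z)[:,:2];h=np.radians(np.array(hours)*30.)
    f=lambda p:(p[:2]+23.4*np.c_[np.cos(p[2]-h),np.sin(p[2]-h)]-m).ravel()
    q=least_squares(f,[487,-363,-.25]);return q.x[:2].round(1),np.degrees(q.x[2]).round(2),np.abs(q.fun).max().round(2)
E
python3 - <<'E'
from ly import *
px=np.array([(510,345),(527,414),(466,282),(388,255),(303,268),(242,320),(218,392)])/3+[200,160]-.2
print(fit(px,[0,1,11,10,9,8,7]))
s=ray("wrist",np.array([(440,203),(175,323),(562,467)])/3+[200,160]-.2,106);a=lambda v:np.degrees(np.arctan2(v[1],v[0]))
print(s.round(1),a(s[0]-s[1]),a(s[0]-s[2])-90,(s[1]+s[2])/2)
w=ray("wrist",np.array([(373,490),(373,582)])/3+[200,160]-.2,129);print(a(w[1]-w[0]),w)
print(r.sense()['tcp_rot'])
E
```

```text
(array([ 486.7, -363.8]), np.float64(-18.05), np.float64(0.78))
[[ 515.1 -347.6  106. ]
 [ 474.  -334.4  106. ]
 [ 500.7 -392.5  106. ]] -17.78375493971205 -17.804371762742207 [ 487.37031742 -363.44199147  106.        ]
-133.03342941934386 [[ 485.33982046 -365.50362581  129.        ]
 [ 475.15590196 -376.41177453  129.        ]]
[ 1.79871297e+02  2.88473583e-02 -4.29933407e+01]
```

Case turned to −17.9° in its nest, so the dial is at ≈115°. Five more degrees brings it to four.

```bash
python3 -m pendant '[[0,0,0,0,2.5],[0,0,0,0,2.5],[0,0,0,0,0],[0,0,0,0,0],[0,0,0,0,0]]'
python3 - <<'E'
from h import *
p,d=optics.snapshot("wrist");print(r.sense()['tcp_rot'],r.sense()['wrist_torque'])
cv2.imwrite("pics/w4c.png",cv2.resize(p[160:360,200:440],None,fx=3,fy=3,interpolation=cv2.INTER_CUBIC))
E
```

```text
time: 9.05
tool_pos: [486.4, -363.9, 116.6]
tcp_rot: [179.9, 0.0, -48.0]
ft_force: [-11.8, 0.1, 10.2]
finger_gap: 8.6
[ 1.79868266e+02  2.96259405e-02 -4.79888620e+01] [0.05802525 1.88609106 0.0373273 ]
```

View pics/w4c.png

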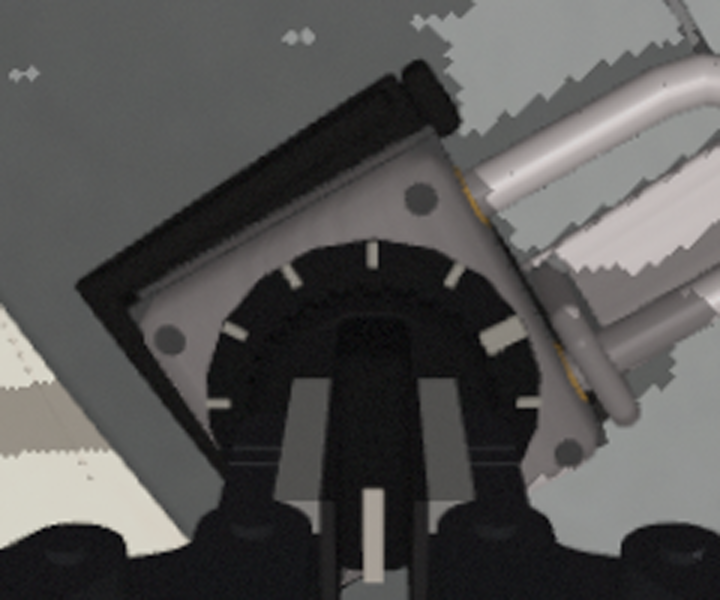

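The 10 o'clock mark (373,255) is exactly opposite the pointer column (373,535), so the dial stands at four. Now back.

```bash
python3 -m pendant '[[0,0,0,0,-7.5],[0,0,0,0,-7.5],[0,0,0,0,-7.5],[0,0,0,0,-7.5],[0,0,0,0,-7.5],[0,0,0,0,-7.5],[0,0,0,0,-7.5],[0,0,0,0,-7.5],[0,0,0,0,0],[0,0,0,0,0]]'
python3 - <<'E'
from h import *
p,d=optics.snapshot("wrist");print(r.sense()['tcp_rot'],r.sense()['wrist_torque'])
cv2.imwrite("pics/w5c.png",cv2.resize(p[160:360,200:440],None,fx=3,fy=3,interpolation=cv2.INTER_CUBIC))
E
```

```text
time: 10.1
tool_pos: [488.3, -364.2, 116.7]
tcp_rot: [179.8, -0.1, 11.9]
ft_force: [-0.7, -3.2, 6.9]
finger_gap: 8.4
[ 1.79841321e+02 -7.69193563e-02  1.18434904e+01] [-0.57763816  0.18054206  0.093038  ]
```

View pics/w5c.png

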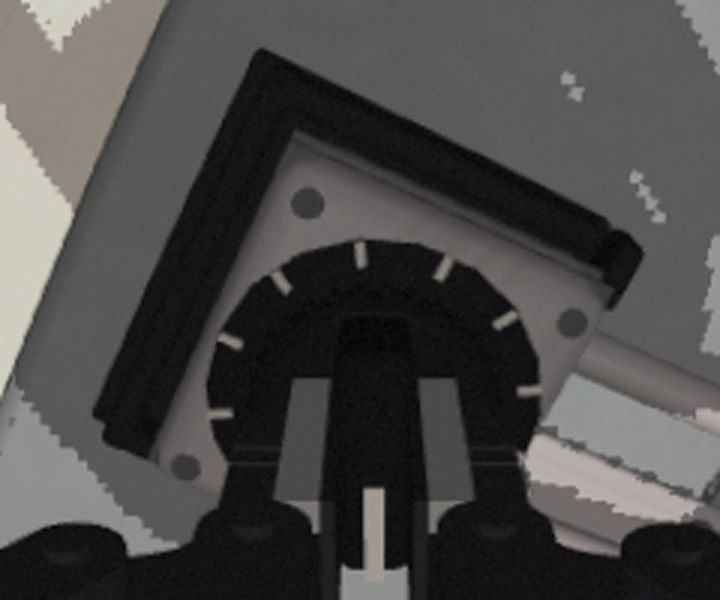

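The mark opposite the pointer is at (360,255), 5° off the other way, so the dial stands at ≈65°. I turn back 5° more and let go.

```bash
python3 -m pendant '[[0,0,0,0,-2.5],[0,0,0,0,-2.5],[0,0,0,0,0],[0,0,0,0,0],[0.6,0,0,0,0],[0.6,0,0,0,0],[0.6,0,0,0,0],[0.6,0,0,0,0],[0.6,0,0,-25,0],[0.6,0,0,-25,0]]'
python3 - <<'E'
from h import *
p,d=optics.snapshot("wrist");print(r.sense()['tcp_rot'],r.sense()['tool_pos'])
cv2.imwrite("pics/w6c.png",cv2.resize(p[160:360,200:440],None,fx=3,fy=3,interpolation=cv2.INTER_CUBIC))
E
```

```text
time: 11.15
tool_pos: [486.8, -362.2, 164.4]
tcp_rot: [-179.8, 0.1, 16.8]
ft_force: [0.8, -0.0, 0.7]
finger_gap: 51.0
[ 1.79767375e+02 -1.50187083e-01  1.68473419e+01] [ 489.01648068 -364.18559831  170.6041493 ]
```

View pics/w6c.png

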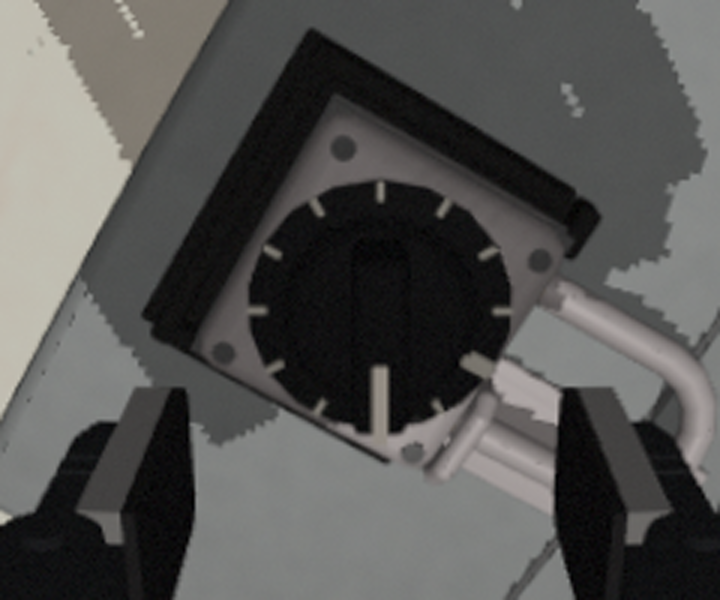

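The pointer (380,400) stands two marks clockwise of the long mark (478,365), so the dial is at two. Next, the lock's pose for the shackle grasp.

Run:
```python
from ly import *
px=np.array([(478,365),(437,407),(500,311),(488,254),(444,209),(380,192),(317,208),(272,253),(257,310),(275,368),(320,407)])/3+[200,160]-.2
c,y,e=fit(px,[0,1,11,10,9,8,7,6,5,4,3]);print(c,y,e)
s=ray("wrist",np.array([(343,148),(540,261),(224,352),(413,452)])/3+[200,160]-.2,106);print("screws",s.mean(0))
st=r.sense();p=st['tool_pos'];yt=y+90;turn=st['tcp_rot'][2]-yt
g=c+51.5*np.array([np.cos(np.radians(y)),np.sin(np.radians(y))])
ax=np.array([[np.cos(np.radians(yt)),np.sin(np.radians(yt))],[np.sin(np.radians(yt)),-np.cos(np.radians(yt))]])
print("turn",turn,"then shift",ax@(g-p[:2]),g,p)
```

```text
[ 491.7 -368.5] -13.51 0.99
screws [ 491.74035357 -367.85818466  106.        ]
turn -59.64265807861727 then shift [-3.56810802 55.11717335] [ 541.77495183 -380.53117615] [ 489.01648068 -364.18559831  170.6041493 ]
```

```bash
python3 -m pendant '[[0.8,0,0,0,-7.45],[0.8,0,0,0,-7.45],[0.8,0,0,0,-7.45],[0.8,0,0,0,-7.45],[0.8,0,0,0,-7.45],[0.8,0,0,0,-7.45],[0.8,0,0,0,-7.45],[0.8,0,0,0,-7.45],[0.8,0,25,0,0],[0.8,0,25,0,0]]' && python3 -m pendant '[[0.8,0,0,20,0],[0.8,0,0,10,0],[0.8,0,0,0,0],[0.8,0,0,0,0],[0.8,0,0,0,0]]'
python3 - <<'E'
from h import *
p,d=optics.snapshot("wrist");s=r.sense();print(s['tcp_rot'],s['tool_pos'],s['joint_pos'].round(1))
cv2.imwrite("pics/w7c.png",cv2.resize(p[130:330,200:440],None,fx=3,fy=3,interpolation=cv2.INTER_CUBIC))
E
```

```text
time: 12.2
tool_pos: [536.4, -374.9, 165.2]
tcp_rot: [-180.0, -0.0, 76.4]
ft_force: [-0.1, -0.1, 0.4]
finger_gap: 68.5
time: 12.7
tool_pos: [536.3, -375.1, 136.3]
tcp_rot: [179.9, 0.0, 76.4]
ft_force: [-0.8, 0.0, -0.0]
finger_gap: 68.2
[1.79919760e+02 3.95668982e-02 7.64235706e+01] [ 536.40701847 -375.24095137  136.4840718 ] [ -39.5   19.    81.9   -0.    78.9 -115.9]
```

View pics/w7c.png

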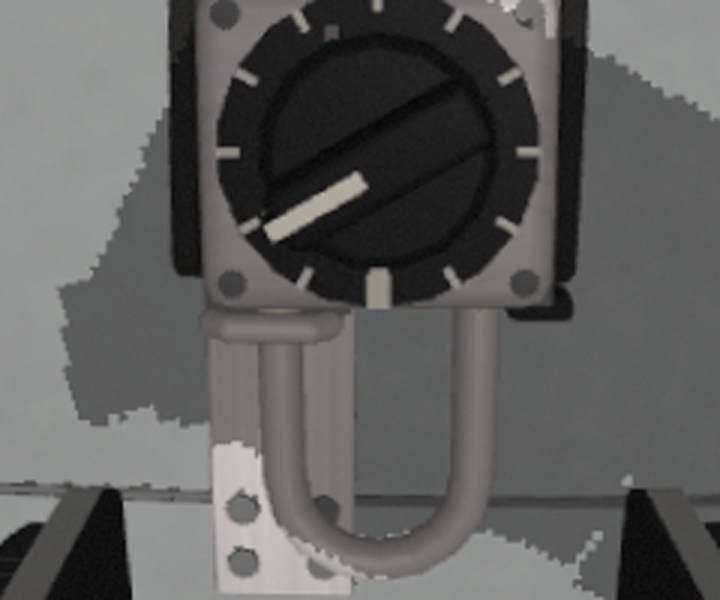

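Aligned: shackle legs at columns 280 and 476 (mid 378), fingers' inner edges 130 and 622 (mid 376), pointer still at two. I compute the lengthwise offset.

Run:
```python
from ly import *
px=np.array([(377,288),(305,277),(250,226),(228,152),(244,76),(300,20),(453,19),(510,76),(528,152),(506,226),(452,277)])/3+[200,130]-.2
c,y,e=fit(px,[0,1,2,3,4,5,7,8,9,10,11]);print(c,y,e)
st=r.sense();p=st['tool_pos'];yt=np.radians(st['tcp_rot'][2]);ax=np.array([[np.cos(yt),np.sin(yt)],[np.sin(yt),-np.cos(yt)]])
g=c+52*np.array([np.cos(np.radians(y)),np.sin(np.radians(y))])
print(g,"shift",ax@(g-p[:2]))
b=ray("wrist",np.array([(378,577),(280,400),(476,400)])/3+[200,130]-.2,94);print([ax@(q-p)[:2] for q in b])
```

```text
[ 488.6 -363.2] -13.42 1.09
[ 539.18013603 -375.26854751] shift [0.6241428  2.70210813]
[array([ 0.62897748, 32.25031767]), array([-16.79041073,  -3.47511551]), array([17.98520131, -3.46499262])]
```

```bash
python3 -m pendant '[[0.8,0.6,3,0,0],[0.8,0,0,20,0],[0.8,0,0,20,0],[0.8,0,0,9,0],[0.8,0,0,4,0],[0.8,0,0,0,0],[0.8,0,0,0,0]]' 60 && python3 -m pendant '[[0.2,0,0,0,0],[0.2,0,0,0,0],[0.2,0,0,0,0],[0.2,0,0,0,0],[0.2,0,0,0,0],[0.2,0,0,0,0]]'
```

```text
time: 13.45
tool_pos: [539.9, -375.4, 83.5]
tcp_rot: [179.9, 0.0, 76.4]
ft_force: [-0.0, -0.5, 0.0]
finger_gap: 68.6
time: 14.05
tool_pos: [539.8, -375.4, 83.4]
tcp_rot: [179.9, 0.0, 76.4]
ft_force: [-0.5, 1.8, 6.1]
finger_gap: 39.8
```

```bash
python3 -m pendant '[[0.2,0,2,0,0],[0.2,0,2,0,0],[0.2,0,2,0,0],[0.2,0,2,0,0],[0.2,0,2,0,0],[0.2,0,2,0,0],[0.2,0,0,0,0],[0.2,0,0,0,0]]' && python3 -m pendant '[[0.2,0,2,0,0],[0.2,0,1,0,0],[0.2,0,1,0,0],[0.2,0,0,0,0],[0.2,0,0,0,0]]'
```

```text
time: 14.85
tool_pos: [550.9, -378.0, 83.1]
tcp_rot: [180.0, 0.0, 76.4]
ft_force: [-1.9, 1.9, 6.7]
finger_gap: 39.6
time: 15.35
tool_pos: [554.3, -378.8, 82.9]
tcp_rot: [-179.9, 0.0, 76.4]
ft_force: [-5.4, 0.7, 7.0]
finger_gap: 39.7
```

Sliding freely at ~3–5 N. I continue gently to the stop.

```bash
python3 -m pendant '[[0.2,0,1,0,0],[0.2,0,1,0,0],[0.2,0,0,0,0],[0.2,0,0,0,0]]' && python3 -m pendant '[[0.2,0,1,0,0],[0.2,0,0.5,0,0],[0.2,0,0,0,0],[0.2,0,0,0,0]]'
```

```text
time: 15.75
tool_pos: [555.1, -379.1, 82.5]
tcp_rot: [-179.8, -0.0, 76.4]
ft_force: [-8.8, 3.2, 8.9]
finger_gap: 39.8
time: 16.15
tool_pos: [555.1, -379.1, 82.1]
tcp_rot: [-179.6, -0.0, 76.4]
ft_force: [-16.1, 5.1, 11.1]
finger_gap: 39.3
```

```bash
python3 -m pendant '[[0.2,0,-2,0,0],[0.8,0,0,0,0],[0.8,0,0,0,0],[0.8,0,0,0,0],[0.8,0,0,-20,0],[0.8,0,0,-30,0],[0.8,0,-20,-20,0],[0.8,0,0,0,0],[0.8,0,0,0,0],[0.8,0,0,0,0]]'
python3 - <<'E'
from h import *
p,d=optics.snapshot("wrist");s=r.sense();print(s['tcp_rot'],s['tool_pos'])
cv2.imwrite("pics/w8c.png",cv2.resize(p[130:330,200:440],None,fx=3,fy=3,interpolation=cv2.INTER_CUBIC))
E
```

```text
time: 17.15
tool_pos: [536.6, -373.9, 150.8]
tcp_rot: [-179.9, -0.1, 76.4]
ft_force: [-0.5, 0.1, 0.1]
finger_gap: 68.2
[-1.79879354e+02 -6.41840709e-02  7.64463351e+01] [ 536.50666348 -373.81297527  150.48652374]
```

View pics/w8c.png

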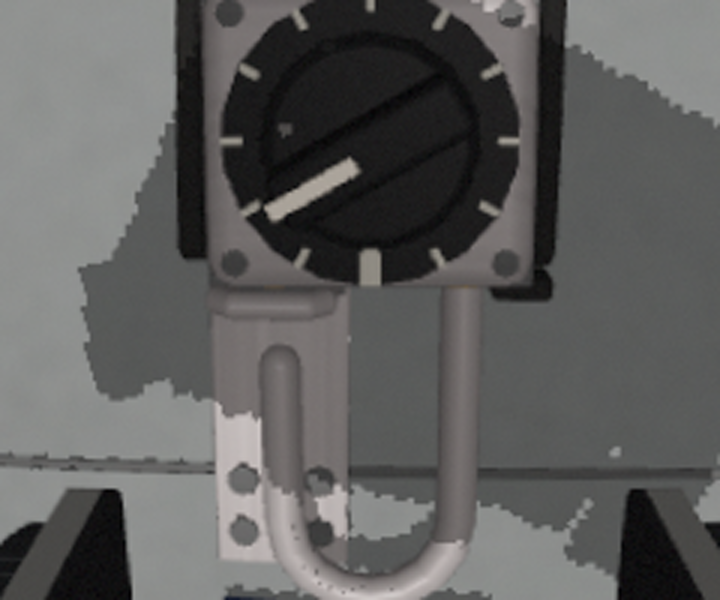

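The short leg's end (280,350) is clear of the staple (lower edge ≈318), and the pointer is still at two. I measure the extension and the case centre for the grasp.

Run:
```python
from ly import *
px=np.array([(370,267),(302,258),(252,209),(231,141),(249,72),(300,19),(440,19),(492,72),(509,141),(489,208),(437,257)])/3+[200,130]-.2
c,y,e=fit(px,[0,1,2,3,4,5,7,8,9,10,11]);print(c,y,e)
st=r.sense();p=st['tool_pos'];yt=np.radians(st['tcp_rot'][2]);ax=np.array([[np.cos(yt),np.sin(yt)],[np.sin(yt),-np.cos(yt)]])
print("case shift",ax@(c-p[:2]))
s=ray("wrist",np.array([(229,13),(511,13),(234,263),(506,263)])/3+[200,130]-.2,106);print("screws",s.mean(0))
b=ray("wrist",np.array([(370,600)])/3+[200,130]-.2,94)[0];d=ax@(b[:2]-c);print("bow end from case centre",d,"shut: 81")
```

```text
[ 488.2 -362.9] -13.59 1.17
case shift [ -0.71189888 -49.51888494]
screws [ 488.13878053 -362.8580536   106.        ]
bow end from case centre [-0.13087717 94.76994905] shut: 81
```

The bow end was cut at my crop's edge (row 600), so the 13.8 mm reading is only a lower bound. I re-crop lower.

Run:
```python
from h import *
p,d=optics.snapshot("wrist")
cv2.imwrite("pics/w9c.png",cv2.resize(p[240:360,250:400],None,fx=5,fy=5,interpolation=cv2.INTER_CUBIC))
```

```text
(no output)
```

View pics/w9c.png

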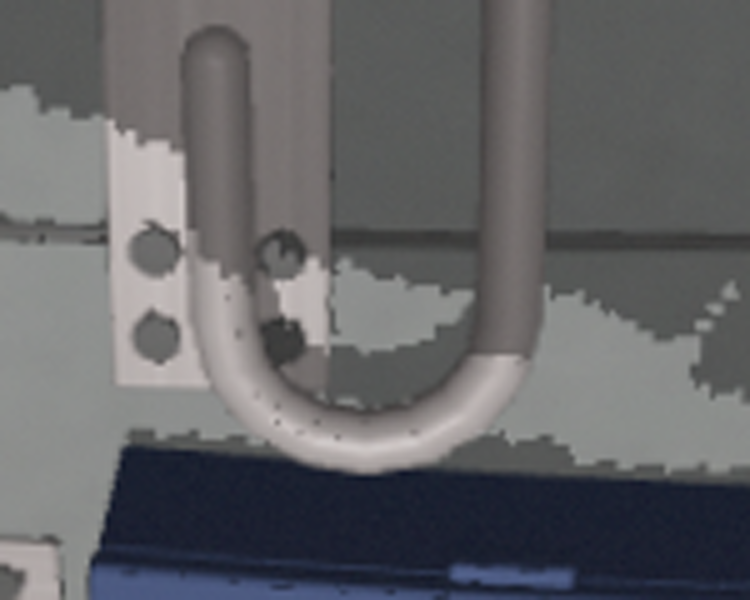

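Run:
```python
from h import *
c=np.array([488.2,-362.9]);y=np.radians(-13.5);x=np.array([np.cos(y),np.sin(y)])
for v in (472,468): print((ray("wrist",[[250+365/5,240+v/5-.1]],93)[0][:2]-c)@x)
```

```text
98.5989404363425
98.01341234605394
```

Extension ≈16.8 mm measured (98.3 − 81.5), so it is fully out. The bow stands clear of the slide box. Now I grasp the case across y.

```bash
python3 -m pendant '[[1,-0.4,-25,0,0],[1,-0.3,-24.5,0,0],[1,0,0,15,0],[1,0,0,20,0],[1,0,0,16,0],[1,0,0,10,0],[1,0,0,0,0],[1,0,0,0,0]]' 100 && python3 -m pendant '[[0.3,0,0,0,0],[0.3,0,0,0,0],[0.3,0,0,0,0],[0.3,0,0,0,0],[0.3,0,0,0,0],[0.3,0,0,0,0]]'
```

```text
time: 18.05
tool_pos: [488.8, -363.4, 91.1]
tcp_rot: [-180.0, -0.0, 76.5]
ft_force: [-0.5, -0.2, 0.9]
finger_gap: 85.2
time: 18.65
tool_pos: [489.4, -364.1, 93.3]
tcp_rot: [179.9, 0.1, 76.4]
ft_force: [-2.0, 0.9, 7.4]
finger_gap: 54.9
```

```bash
python3 -m pendant '[[0.3,0,0,-2,0],[0.3,0,0,-3,0],[0.3,0,0,-5,0],[0.3,0,0,-5,0],[0.3,0,0,-5,0],[0.3,0,0,0,0],[0.3,0,0,0,0]]'
python3 - <<'E'
from h import *
p,d=optics.snapshot("wrist");cv2.imwrite("pics/w10.png",p)
for q in ["lock","lock_dial","lock_shackle"]: print(q,[(np.round(h['at'],1).tolist(),round(h['score'],2)) for h in optics.search_frame("wrist",q)[:2]])
E
```

```text
time: 19.35
tool_pos: [488.7, -363.5, 111.6]
tcp_rot: [180.0, 0.0, 76.4]
ft_force: [-0.6, 0.4, -3.5]
finger_gap: 54.7
lock [([480.7, -358.5, 124.6], 0.89)]
lock_dial [([480.4, -365.4, 137.4], 0.58)]
lock_shackle [([531.7, -357.8, 115.8], 0.77), ([470.0, -361.3, 76.6], 0.66)]
```

It came up with the gripper (force −3.5 N ≈ its weight, lock seen 20 mm higher). I lift to about 15 cm above the box.

```bash
python3 -m pendant '[[0.3,0,0,-8,0],[0.3,0,0,-15,0],[0.3,0,0,-20,0],[0.3,0,0,-20,0],[0.3,0,0,-20,0],[0.3,0,0,-20,0],[0.3,0,0,-15,0],[0.3,0,0,-7,0],[0.3,0,0,0,0],[0.3,0,0,0,0]]' && python3 -m pendant '[[0.3,0,0,0,0],[0.3,0,0,0,0],[0.3,0,0,0,0],[0.3,0,0,0,0],[0.3,0,0,0,0]]'
python3 - <<'E'
from h import *
P=[]
for n in ["wrist","scene"]:
    p,d=optics.snapshot(n);P.append(p)
    for q in ["lock","lock_dial","lock_shackle","slides"]: print(n,q,[(np.round(h['at'],1).tolist(),round(h['score'],2)) for h in optics.search_frame(n,q)[:2]])
a=P[0][160:400,190:510];b=P[1][170:380,230:470]
a=cv2.resize(a,(400,300));b=cv2.resize(b,(400,300),interpolation=cv2.INTER_CUBIC);cv2.imwrite("pics/fin.png",np.hstack([a,b]))
s=r.sense();print(s['tool_pos'],s['qd'].round(2),s['finger_gap'],s['ft_force'])
E
```

```text
time: 20.55
tool_pos: [488.3, -363.2, 235.5]
tcp_rot: [-179.9, -0.0, 76.4]
ft_force: [0.4, -0.1, -3.1]
finger_gap: 54.7
time: 21.05
tool_pos: [488.5, -363.4, 236.1]
tcp_rot: [-180.0, -0.0, 76.4]
ft_force: [0.4, -0.6, -3.3]
finger_gap: 55.0
wrist lock [([481.6, -359.6, 252.8], 0.97)]
wrist lock_dial [([482.1, -366.7, 259.2], 0.65)]
wrist lock_shackle [([527.3, -359.0, 237.9], 0.92)]
wrist slides [([529.9, -356.9, 240.7], 0.69), ([446.5, -45.9, 10.3], 0.64)]
scene lock [([485.9, -377.1, 245.1], 0.58)]
scene lock_dial [([434.9, -50.3, 20.1], 0.61), ([478.4, -359.5, 254.7], 0.51)]
scene lock_shackle [([556.4, -394.1, 241.4], 0.76), ([442.0, 135.3, 56.3], 0.19)]
scene slides [([607.7, -390.7, 108.3], 0.78), ([445.3, 42.5, 28.5], 0.63)]
[ 488.54684607 -363.45161073  236.31974803] [ 0.01  0.04  0.03 -0.06  0.05 -0.06] 54.9656708289875 [ 0.58422602  0.71941297 -2.89526949]
```

View pics/fin.png

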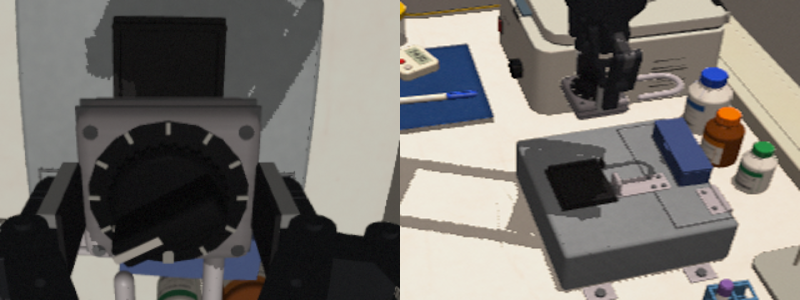

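The left half (wrist) shows the case held between the pads, pointer at two and the shackle out. The right half (scene) shows the lock high above the empty nest, with the slide box, notebook, pen and timer in place.

```bash
python3 -c "
from bench import hand_in
print(hand_in())"
```

```text
the job is handed in; nothing more can be done
None
```

The padlock is open and off the hasp, and the job was handed in at about 21 s of the 72 s allowed. hand_in reported no verdict.

- **Dial:** It started at eleven. I turned it clockwise to four and checked it there: the ten o'clock mark was exactly opposite the pointer, with no sign of going past. I then turned it back to two and released it, and the pictures after that showed two.
- **Shackle:** I pulled it until it stopped against about 16 N. The tool travelled about 15.7 mm, and the pictures measured about 16.8 mm, against 16 mm nominal. My first picture gave 13.8 mm, but the bow was cut off at the crop edge, so I measured again.
- **Lift:** I regripped the lock by its case at 100 N and lifted it straight up. The wrist reads about −3 N, which matches the lock's weight. I estimate its underside at about 15 cm above the box top.
- **Final state:** The arm was at rest. The last scene picture showed the nest empty and the slide box, notebook, pen and timer where they were; the cup and tweezers were not in that crop.
- **Disagreements:** The final detector gave a few false hits, such as "slides" at the shackle in the wrist view, which the picture contradicts. One lock pose taken while the arm was moving was about 5 mm off, so I measured it again at rest.

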